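Close the bayonet lid of the sample mill

TASK

The sample mill's blue lid has only been set on the chamber: it stands proud, with its lever left some way past the green mark and its yellow lugs resting on the steel collar. Turn the lid back by its lever until it points at the green mark, so that the lugs lie over the slots, push the lid straight down fully home without forcing it, then turn it clockwise by the lever to its stop at the red mark. Leave the jars, tub, vial, carton and scoop around it where they stand.

Things in the scene. Friction and masses are not known exactly. Their poses are not given: they have to be found in the camera images.
- mill: White bench mill, 220 x 200 mm, deck 110 mm above the table, fixed in place; origin at the centre of its underside, z up, straight below the lid's axis. On the deck stands a steel collar (outer radius about 72 mm, top 145 mm above the table) whose inward flange, 6 mm thick, has two slots on opposite sides. The mill does not move when pushed.
- lid_in (a joint): How far the lid is pushed down into the collar, in m: 0 proud (as found), 0.014 fully home. It slides straight down only; the seal's friction holds it wherever it is left, about 6 N pushes it down. It goes down only with the lugs over the slots (lid_turn within about 0.07 of 0); otherwise the lugs land on the collar.
- lid_turn (a joint): Bearing of the lid about its vertical axis, in rad: 0 with the lever over the green mark and the lugs over the slots, growing clockwise seen from above, 1.2 at the stop with the lever over the red mark. Friction holds it where it is left; about 1.5 N on the lever's post turns it. While proud it can also be turned past the green mark, to -0.5. Once down, the lugs run under the collar's flange.
- press_pad (a point): Centre of the flat top of the white round pad (44 mm across, 12 mm high) in the middle of the blue lid (98 mm across), on the lid's axis, 175 mm above the table while the lid is proud: the place to press. Its x axis points along the lever, z up.
- post_top (a point): Centre of the top of the upright orange post (14 mm across, 42 mm tall) on the lid's aluminium lever, 85 mm out from the lid's axis and 40 mm higher than the press pad. The lever below it is 18 mm wide, 10 mm thick, ending 96 mm from the axis. Nothing stands beside the post along its path.
- lug_a (a point): Top of one of the lid's two yellow lugs (14 mm wide), 55 mm from the lid's axis, 90 degrees from the lever (anticlockwise from it). It shows beyond the lid's edge.
- lug_b (a point): Top of the other yellow lug, 55 mm from the axis, opposite lug_a.
- open_mark (a point): Centre of the green mark on the mill's white deck, 24 x 8 mm, 88 mm from the lid's axis: with the lever above it the lugs lie over the slots.
- locked_mark (a point): Centre of the red mark on the deck, 24 x 8 mm, 88 mm from the axis: the lever stands above it when the lid is turned to its stop.
- jar_amber: Bystander: amber jar with green cap, 56 mm across, 85 mm high, origin under its centre.
- jar_white: Bystander: white jar with green cap, 60 mm across, 70 mm high, origin under its centre.
- tub: Bystander: open white tub, 80 mm across, 65 mm high, origin under its centre.
- vial: Bystander: clear bottle with red cap, 44 mm across, 90 mm high, origin under its centre.
- carton: Bystander: cardboard carton 90 x 60 x 45 mm, origin under its centre.
- scoop: Bystander: steel scoop lying flat, 140 mm long, 10 mm high, origin near its middle, on the table.

How it is judged:
On the way, in this order (a step that is already met when the one before it is completed fails the run):
1. the lid, still proud, is turned back to the green mark (value of joint lid_turn between -0.1 and 0.1 rad and value of joint lid_in below 0.003 m), for 0.1 s.
2. the lid is pushed fully home through the slots (value of joint lid_in above 0.0125 m and value of joint lid_turn below 0.3 rad), for 0.1 s.
At the end, for the whole second after the job is handed in: the lid is down in the collar (lid_in above 0.012 m) and turned clockwise to within 0.07 rad of its stop (lid_turn above 1.13 rad), at rest; every bystander is within 30 mm of where it started and the upright ones still stand (value of joint lid_in above 0.012 m and value of joint lid_turn above 1.13 rad and velocity of joint lid_turn between -0.05 and 0.05 rad/s and distance of each of jar_amber, jar_white, tub, vial, carton, scoop from where it was at the start of the episode below 0.03 m and angle between each of jar_amber, jar_white, tub, vial, carton, scoop's own z axis and vertical below 0.5 rad); the robot touches nothing.
It fails at once if the mill or its lid is forced with more than 50 N (contact force between any of the fingers, the arm and mill above 50 N).
It fails at once if a bystander is pushed more than 30 mm or tipped over (distance of any of jar_amber, jar_white, tub, vial, carton, scoop from where it was at the start of the episode above 0.03 m or angle between any of jar_amber, jar_white, tub, vial, carton, scoop's own z axis and vertical above 0.5 rad).
It also fails if it takes over 54 s, if anything falls off the work surface, if the arm or the gripper's body presses on something with over 40 N, if the wrist force passes 120 N, or if a joint passes its speed limit or range.

ROBOT

A 6-joint arm with a two-finger parallel gripper is mounted at the origin on the work surface. World frame = base frame: x ahead of the robot, y to its left, z up, the work surface at z = 0. Lengths are in m, angles in rad, forces in N, time in s.
With the tool pointing down it reaches from about 0.225 to 0.875 m from the base axis. Payload 3.4 kg.
Tool frame: the origin (TCP) lies midway between the tips of the shut fingers; the grasp point (between the pads) lies 19 mm behind it (manip.pinch_z is the z of the grasp point in the tool frame, in m); z points along the fingers, x is the direction in which the jaws open and shut, and the axes are right-handed (so a half turn about z gives the same grasp; the last joint's range is limited). The gripper opens to 85 mm and grips with 20 to 120 N. Pads are 22 mm wide; open, the fingers measure 114 mm over their backs; the gripper's body (76 mm by 85 mm) begins 54 mm behind the grasp point. The pads swing forward as they close: fully open they stand 13 mm farther back than shut.
Start: joints at [-1.462, 0.276, 1.505, -0, 1.361, -0.121], TCP at [0.131, -0.56, 0.231] pointing down, gripper open.
Joint ranges: [-2.89, 2.89], [-0.75, 2.08], [0.22, 2.7], [-1.18, 4.32], [0.11, 2.71], [-2.7, 2.7]. Speed limits (rad/s): [2.57, 2.57, 3.14, 3.14, 3.14, 3.14].

INTERFACE

Orientations are given as a unit quaternion [w, x, y, z].
In Python, from rig import manip gives the robot as it stands. The module is installed in compiled form; this text tells all that it offers.
- The arm moves only by the tool drive_tool, never from a script. Its argument "steps" is a list of rows, each a list of 5 numbers: the shift along the tool's x, y, z in mm, then the turn about the tool's z in rad, then the gripper command: -1 is shut, 1 is fully open, values between are in proportion. A call has 1 to 5 rows; each row is the pose to reach, as a shift and turn from the pose measured when the call began, along the tool's axes at that moment; what a row does not reach only later rows make up. A row lasts 1/10 s, in which the tool goes at most 50 mm and 8.59 degrees, less where a joint would pass 70% of its speed; a pose out of reach is approached as far as the arm can. A call with a gripper value outside its range is refused whole. The fingers move at their own pace and stop on an object; "squeeze" is the grip in N (left out, the last holds). Time passes only in rows, so rows that repeat a pose let the fingers close. It gives the time, the measured TCP pose, the force and the opening at its end, in the units of the state.
- manip.get_state(): the state, without advancing time (a new reading comes with each control period).
- manip.get_image(name): name is "scene" or "top" or "wrist"; returns the picture (400x640x3 uint8, blue, green, red); there is no depth.
- manip.get_calibration(name): a dict with "camera_matrix" (3x3 intrinsics, pixels), "distortion" ([k1, k2, p1, p2, k3] as OpenCV has them; the pictures are not rectified), "rvec" (rotation vector, rad) and "tvec" (3), from world to camera coordinates, as OpenCV has them. Camera axes: x right, y down, z forward; pixel columns grow to the right and rows downward; lengths in m; the calibration is good to about 2 mm. A picture is of the moment at which its call begins: read the wrist's pose just before it. get_calibration takes no time and is no camera call; for the wrist camera it gives the pose at the moment of the call.
- manip.sign_off(): hands the job in, once; it reports no verdict.
Trained networks look in the newest picture that a camera, given by its name, has taken for a name from the list of things; names that differ only in an ending like _2 or _b are one class to them, and where a whole thing is asked for, a point or a joint stands for the part that bears it (a point fixed in the world has none). Each returns a list of dicts, best first, with "conf" (0 to 1); they miss things now and then, are a little off and sometimes report something else, mostly with a low value. They report only what shows in the picture. A call takes as long as a camera call.
- manip.masks_of(camera, name): "pixels" (400x640 bool, what is visible of it) and "location" ([column, row] in pixels, amid what is visible of it).
The state is a dict: "clock": time; "qpos": joint angles; "qd": joint speeds; "effort": joint torques, N m; "position": TCP position; "ee_rot": TCP orientation; "contact_force": force on the tool from outside, world axes, zero at the start; "moment": the same for the moment, N m; "width": finger opening in m.
Only numpy, scipy, OpenCV 4.12 (cv2) and the standard library are available. Lean on these libraries where they do the work, as an engineer would, in place of code of your own. Each camera call takes 0.05 s, during which the arm holds its last target.

## Working session

There is one attempt and no reset: what is moved stays moved. The work goes in short steps, Python scripts to look and compute and a tool call to move; the robot and the scene stay as the last step left them, time stands still between calls to the robot, and variables do not carry over. Pictures are saved under pics/ and viewed, and the job is handed in when it is done.

Besides the shell and the picture viewer there is one more tool, called after "Call:" by a JSON object that holds its "name" and its "arguments", one argument or row to a line. drive_tool: Moves the arm, as the interface text tells. Its arguments: {"type":"object","properties":{"steps":{"type":"array","items":{"type":"array","items":{"type":"number"}}},"squeeze":{"type":"number"}},"required":["steps"]}

```bash
mkdir -p pics
cat > h.py <<'E'
import numpy as np, cv2
from rig import manip
def cal(c):
    k=manip.get_calibration(c); return np.array(k["camera_matrix"]),np.array(k["distortion"]),np.array(k["rvec"]).ravel(),np.array(k["tvec"]).ravel()
def ray(c,px,z,k=None):
    K,D,r,t=k or cal(c)
    u=cv2.undistortPoints(np.array([[px]],float),K,D).ravel()
    R=cv2.Rodrigues(r)[0]; o=-R.T@t; d=R.T@np.array([u[0],u[1],1]); s=(z-o[2])/d[2]; return o+s*d
def proj(c,p,k=None):
    K,D,r,t=k or cal(c)
    return cv2.projectPoints(np.array(p,float).reshape(-1,1,3),r,t,K,D)[0].reshape(-1,2)
E
python3 - <<'E'
from h import *
for c in ("scene","top"):
    im=manip.get_image(c); cv2.imwrite(f"pics/{c}0.png",im)
    for n,z in (("open_mark",.11),("locked_mark",.11),("press_pad",.175),("post_top",.215),("lug_a",.15)):
        for m in manip.masks_of(c,n)[:2]:
            print(c,n,round(m["conf"],2),np.round(m["location"],1),m["pixels"].sum(),ray(c,m["location"],z).round(4))
s=manip.get_state();print(s)
E
```

```text
scene open_mark 0.95 [273.5 221. ] 9176 [ 0.5906 -0.0488  0.11  ]
scene open_mark 0.48 [274.1 182.3] 1594 [ 0.4535 -0.0546  0.11  ]
scene locked_mark 0.59 [273.7 222. ] 9152 [ 0.5938 -0.0483  0.11  ]
scene press_pad 0.57 [275.3 183.5] 1520 [ 0.551  -0.0412  0.175 ]
scene press_pad 0.26 [275.7 220.2] 9083 [ 0.6647 -0.035   0.175 ]
scene post_top 0.97 [276.6 178.7] 1525 [ 0.5925 -0.0332  0.215 ]
scene lug_a 0.97 [276.2 180.7] 1509 [ 0.5051 -0.0438  0.15  ]
top open_mark 0.86 [353.  239.7] 8069 [ 0.5144 -0.0501  0.11  ]
top locked_mark 0.75 [353.4 238.2] 8072 [ 0.5179 -0.051   0.11  ]
top locked_mark 0.45 [350.7 238.7] 1827 [ 0.5166 -0.0447  0.11  ]
top press_pad 0.85 [352.8 237.7] 1696 [ 0.5135 -0.0439  0.175 ]
top post_top 0.74 [354.4 239.8] 1842 [ 0.5059 -0.0437  0.215 ]
top lug_a 0.56 [351.  237.5] 1774 [ 0.516  -0.0421  0.15  ]
{'clock': 0.6, 'qpos': array([-1.46198511e+00,  2.75862190e-01,  1.50490670e+00, -1.06264821e-05,
        1.36067142e+00, -1.20990716e-01]), 'qd': array([-0.00143492,  0.00014386, -0.00058665, -0.00110548, -0.00051479,
       -0.00096286]), 'effort': array([-9.07677031e-05, -4.16386986e+01, -2.45985407e+01, -9.12818655e-05,
        3.14787858e-04,  3.94129231e-06]), 'position': array([ 0.13097633, -0.5599208 ,  0.23134692]), 'ee_rot': array([ 5.78411973e-05,  7.83513504e-01, -6.21374753e-01,  4.98364192e-05]), 'contact_force': array([-0.07335933,  0.01116928, -0.46265443]), 'moment': array([0.01417572, 0.00529106, 0.00731986]), 'width': 0.08529749126502945}
```

View pics/top0.png

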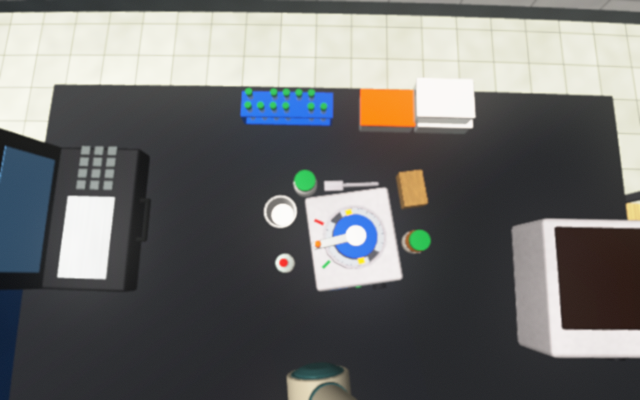

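View pics/scene0.png

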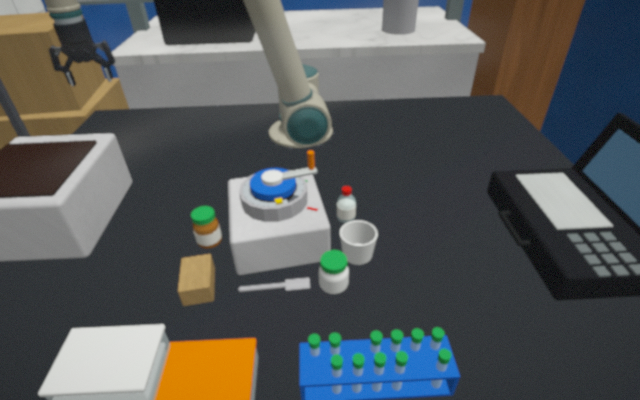

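Run:
```python
import cv2
im=cv2.imread("pics/top0.png")[170:310,270:440]
cv2.imwrite("pics/top0z.png",cv2.resize(im,None,fx=4,fy=4,interpolation=cv2.INTER_CUBIC))
```

```text
(no output)
```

View pics/top0z.png

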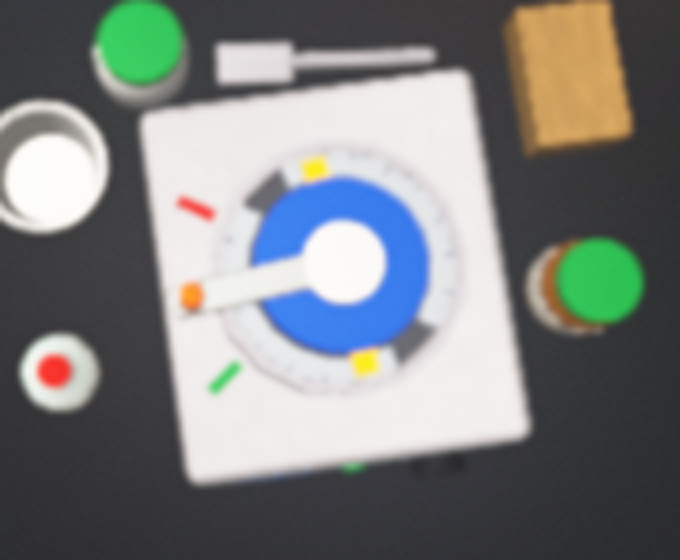

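The top view shows the mill at about (353,238), pad about (356,235), orange post about (318,244), green mark about (326,264), red mark about (319,222). The lever sits between the two marks. I'll compute positions from colour centroids.

Run:
```python
from h import *
im=cv2.imread("pics/top0.png"); hsv=cv2.cvtColor(im,cv2.COLOR_BGR2HSV)
def blob(lo,hi,box):
    m=cv2.inRange(hsv,np.array(lo),np.array(hi)); x0,y0,x1,y1=box
    mm=np.zeros_like(m); mm[y0:y1,x0:x1]=m[y0:y1,x0:x1]
    ys,xs=np.nonzero(mm); return np.array([xs.mean(),ys.mean()]),len(xs)
g=blob((40,90,60),(85,255,255),(318,255,335,272)); r=blob((0,90,80),(8,255,255),(311,216,327,227))
r2=blob((165,90,80),(180,255,255),(311,216,327,227))if 0 else None
o=blob((5,120,120),(20,255,255),(310,237,325,250)); 
ya=blob((22,110,120),(35,255,255),(343,205,356,217)); yb=blob((22,110,120),(35,255,255),(354,254,368,266))
b=blob((100,120,80),(125,255,255),(325,205,385,265))
print(g,r,o,ya,yb,b)
G=ray("top",g[0],.11);R=ray("top",r[0],.11);O=ray("top",o[0],.213);A=ray("top",ya[0],.147);B=ray("top",yb[0],.147)
P=ray("top",(356,235.5),.175)
for n,v in zip("GROABP",(G,R,O,A,B,P)): print(n,v.round(4))
C=(A+B)/2; print("axis lugs",C, np.linalg.norm((A-B)[:2]))
for c in (C,P):
    for v in (G,R,O): d=v-c; print(np.hypot(*d[:2]).round(4),np.arctan2(d[1],d[0]).round(3))
K=cal("top");Rm=cv2.Rodrigues(K[2])[0];print("cam",-Rm.T@K[3])
```

```text
(array([326., 264.]), 19) (array([318.76923077, 221.53846154]), 26) (array([317.5, 243.5]), 28) (array([348.18181818, 211.81818182]), 22) (array([360.61290323, 260.29032258]), 31) (array([356.02753196, 235.96361849]), 1017)
G [0.4572 0.0116 0.11  ]
R [0.555  0.0303 0.11  ]
O [0.4968 0.032  0.213 ]
A [ 0.574  -0.0355  0.147 ]
B [ 0.4664 -0.064   0.147 ]
P [ 0.5184 -0.0508  0.175 ]
axis lugs [ 0.52021151 -0.04974217  0.147     ] 0.1113017236765191
0.0879 2.37
0.0873 1.16
0.085 1.85
0.0874 2.347
0.089 1.147
0.0855 1.827
cam [0.44127363 0.03050506 1.03061927]
```

```bash
cat >> h.py <<'E'
from scipy.spatial.transform import Rotation as Ro
AX=np.array([0.5195,-0.0500]); GB,RB=2.36,1.155
def pose():
    s=manip.get_state(); q=s["ee_rot"]; return s,np.array(s["position"]),Ro.from_quat([q[1],q[2],q[3],q[0]]).as_matrix()
def to(x,y,z,yaw=None):
    s,p,R=pose(); d=R.T@(np.array([x,y,z])-p)*1000; y0=np.arctan2(R[1,0],R[0,0])
    t=0 if yaw is None else -((yaw-y0+np.pi/2)%np.pi-np.pi/2)
    return d.round(1),round(t,3)
def arc(b,z,r=.085):  # TCP at bearing b, jaws tangential
    return to(AX[0]+r*np.cos(b),AX[1]+r*np.sin(b),z,b-np.pi/2)
E
python3 - <<'E'
from h import *
print(arc(1.84,.27), manip.pinch_z)
E
```

```text
(array([-492.9, -491.1,  -38.7]), np.float64(1.531)) -0.0187
```

Call:
{"name": "drive_tool", "arguments": {
  "steps": [
    [-35,-35,-39,-0.15,1],
    [-70,-70,-39,-0.3,1],
    [-105,-105,-39,-0.45,1],
    [-140,-140,-39,-0.6,1],
    [-175,-175,-39,-0.75,1]
  ]
}}

```text
clock: 1.1
position: [0.2576, -0.3554, 0.2706]
ee_rot: [0.0, 0.957, -0.289, 0.001]
contact_force: [0.2, 0.1, -0.5]
width: 0.0855
```

Run:
```python
from h import *
print(arc(1.84,.27), pose()[0]["qpos"].round(2),pose()[1])
```

```text
(array([ -14.7, -455. ,    0.5]), np.float64(-0.855)) [-1.1   0.04  1.7   0.    1.4  -0.52] [ 0.25761015 -0.35538357  0.2705932 ]
```

Call:
{"name": "drive_tool", "arguments": {
  "steps": [
    [-2,-50,0,-0.15,1],
    [-4,-100,0,-0.3,1],
    [-6,-150,0,-0.45,1],
    [-8,-200,0,-0.6,1],
    [-9,-250,0,-0.75,1]
  ]
}}

```text
clock: 1.6
position: [0.3879, -0.1419, 0.271]
ee_rot: [0.001, 0.997, 0.082, 0.001]
contact_force: [1.0, -1.1, 0.3]
width: 0.0852
```

Run:
```python
from h import *
print(arc(1.84,.27))
```

```text
(array([ 136.1, -153.5,    0.9]), np.float64(-0.104))
```

Open the jaws to about 40 mm as it comes in.

Call:
{"name": "drive_tool", "arguments": {
  "steps": [
    [33,-37,0,-0.1,-0.1],
    [66,-74,0,-0.1,-0.1],
    [99,-111,0,-0.1,-0.1],
    [136,-154,1,-0.1,-0.1],
    [136,-154,1,-0.1,-0.1]
  ]
}}

```text
clock: 2.1
position: [0.499, 0.037, 0.2697]
ee_rot: [-0.0, 0.991, 0.135, 0.002]
contact_force: [-0.6, -0.4, 0.5]
width: 0.0387
```

Run:
```python
from h import *
print(arc(1.84,.27),pose()[1],pose()[0]["width"],pose()[0]["qpos"].round(2))
k=cal("wrist");im=manip.get_image("wrist"); cv2.imwrite("pics/w1.png",im)
pts=[[*AX,.175],[AX[0]+.085*np.cos(1.84),AX[1]+.085*np.sin(1.84),.215],[AX[0]+.088*np.cos(GB),AX[1]+.088*np.sin(GB),.11],[AX[0]+.088*np.cos(RB),AX[1]+.088*np.sin(RB),.11]]
pr=proj("wrist",pts,k);print(pr.round(0))
for p in pr: cv2.drawMarker(im,tuple(int(v) for v in p.round()),(255,0,255),0,12,1)
cv2.imwrite("pics/w1m.png",im)
```

```text
(array([-3.4,  4.3, -0.3]), np.float64(0.001)) [0.49901847 0.03695529 0.26969699] 0.03866986587877013 [-0.07  0.14  1.59  0.    1.41 -0.34]
[[322. 304.]
 [321. 227.]
 [279. 200.]
 [378. 208.]]
```

View pics/w1m.png

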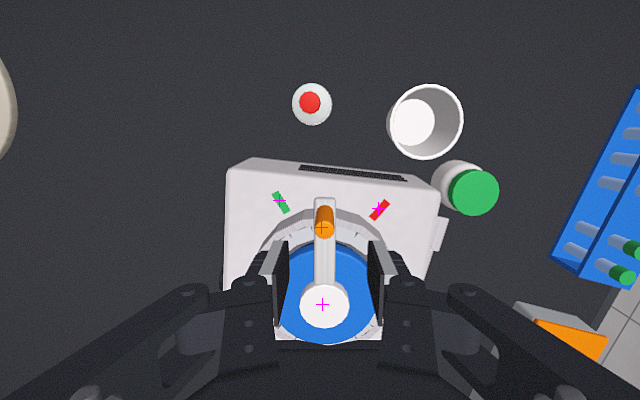

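The wrist view shows the predicted points (magenta) on the pad (322,304), post top (321,227), and green and red marks, so the axis and bearings agree. Next, descend astride the post.

Call:
{"name": "drive_tool", "arguments": {
  "steps": [
    [-3,4,0,0,-0.1],
    [-3,4,20,0,-0.1],
    [-3,4,45,0,-0.1],
    [-3,4,70,0,-0.1],
    [-3,4,86,0,-0.1]
  ]
}}

```text
clock: 2.65
position: [0.4947, 0.0288, 0.1822]
ee_rot: [0.0, 0.991, 0.133, -0.0]
contact_force: [0.3, -0.6, 0.2]
width: 0.0381
```

Call:
{"name": "drive_tool", "arguments": {
  "steps": [
    [0,0,0,0,-0.3],
    [0,0,0,0,-0.4],
    [0,0,0,0,-0.4]
  ]
}}

```text
clock: 2.95
position: [0.4952, 0.0278, 0.1834]
ee_rot: [0.001, 0.991, 0.132, 0.001]
contact_force: [0.6, 0.2, 0.5]
width: 0.0253
```

Run:
```python
from h import *
print(pose()[1])
for b in (1.84,2,2.2,2.36): print(b,arc(b,.184))
im=manip.get_image("wrist"); cv2.imwrite("pics/w2.png",im)
```

```text
[0.49518602 0.02780343 0.18341941]
1.84 (array([ 2.7, -3.5, -0.6]), np.float64(-0.003))
2 (array([-10.8,  -2.4,  -0.6]), np.float64(-0.163))
2.2 (array([-27.2,   2. ,  -0.6]), np.float64(-0.363))
2.36 (array([-39.5,   7.8,  -0.6]), np.float64(-0.523))
```

View pics/w2.png

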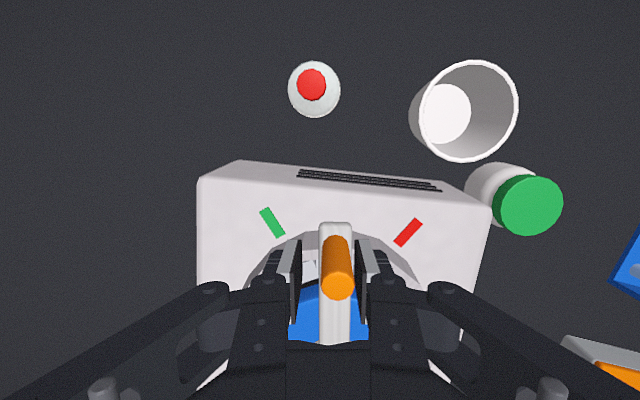

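Call:
{"name": "drive_tool", "arguments": {
  "squeeze": 20,
  "steps": [
    [2.5,-3,0,0,-0.6],
    [2.5,-3,0,0,-0.62],
    [-3,-3,0,-0.08,-0.62],
    [-11,-2.4,0,-0.16,-0.62],
    [-19,-0.5,0,-0.26,-0.62]
  ]
}}

```text
clock: 3.5
position: [0.478, 0.0239, 0.1841]
ee_rot: [0.001, 0.965, 0.262, 0.002]
contact_force: [1.9, 0.1, 0.6]
width: 0.0165
```

Run:
```python
from h import *
s,p,R=pose();print(p,s["width"],s["contact_force"], np.arctan2(p[1]-AX[1],p[0]-AX[0]))
for b in (2.15,2.25,2.36): print(b,arc(b,.184))
im=manip.get_image("wrist"); cv2.imwrite("pics/w3.png",im)
```

```text
[0.47803462 0.02385793 0.18411691] 0.016505827143449156 [1.94241474 0.0624798  0.58826832] 2.0823656485074045
2.15 (array([-5.7, -0.2,  0.1]), np.float64(-0.048))
2.25 (array([-14.2,   0.6,   0.1]), np.float64(-0.148))
2.36 (array([-23.3,   2.5,   0. ]), np.float64(-0.258))
```

View pics/w3.png

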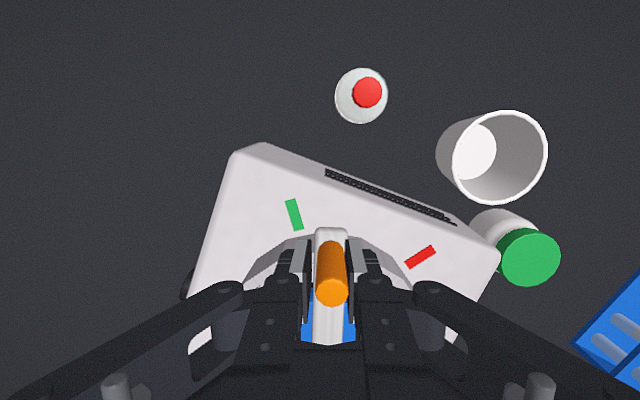

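The fingers have the post (330,270) between them and it is turning with about 2 N. Carry on to the green mark (294,213).

Call:
{"name": "drive_tool", "arguments": {
  "steps": [
    [-8,0,0,-0.08,-0.62],
    [-14,0.6,0,-0.15,-0.62],
    [-20,1.7,0,-0.22,-0.62],
    [-24,2.5,0,-0.26,-0.62],
    [-24,2.5,0,-0.26,-0.62]
  ]
}}

```text
clock: 4.05
position: [0.4575, 0.009, 0.1844]
ee_rot: [0.002, 0.923, 0.386, 0.002]
contact_force: [0.3, 0.4, -0.3]
width: 0.0163
```

Run:
```python
from h import *
s,p,R=pose();print(p,s["width"],s["contact_force"], np.arctan2(p[1]-AX[1],p[0]-AX[0]))
print(arc(2.36,.184))
im=manip.get_image("wrist"); cv2.imwrite("pics/w4.png",im)
im=manip.get_image("top")[170:310,270:440]
cv2.imwrite("pics/t4.png",cv2.resize(im,None,fx=4,fy=4,interpolation=cv2.INTER_CUBIC))
```

```text
[0.45752776 0.00896472 0.18441464] 0.01631145885139914 [ 0.26529387  0.36100016 -0.34735733] 2.3810578061836454
(array([1.8, 0.5, 0.4]), np.float64(0.003))
```

View pics/w4.png

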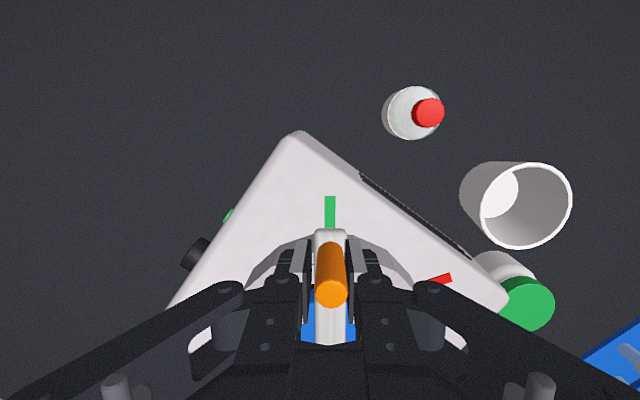

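View pics/t4.png

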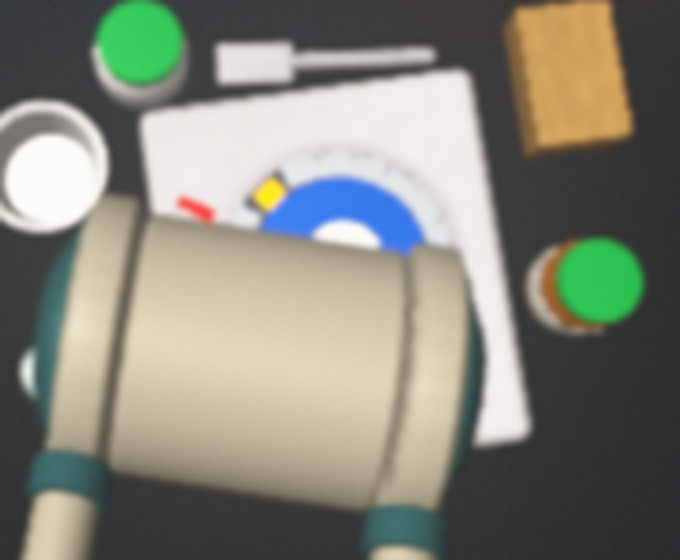

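The lever end (330,232) lines up with the green mark (330,212). In the top view the yellow lug (268,195) sits centred in its dark slot. Release and lift.

Call:
{"name": "drive_tool", "arguments": {
  "steps": [
    [0,0,0,0,-0.3],
    [0,0,0,0,-0.3],
    [0,0,-30,0,-0.3],
    [0,0,-65,0,-0.3],
    [0,0,-75,0,-0.3]
  ]
}}

```text
clock: 4.65
position: [0.4589, 0.0092, 0.2624]
ee_rot: [0.003, 0.923, 0.386, 0.004]
contact_force: [0.4, 0.0, -0.1]
width: 0.0299
```

Run:
```python
from h import *
k=cal("wrist");im=manip.get_image("wrist"); 
b=GB
pts=[[*AX,.175],[AX[0]+.085*np.cos(b),AX[1]+.085*np.sin(b),.215],[AX[0]+.088*np.cos(b),AX[1]+.088*np.sin(b),.11]]
for p in proj("wrist",pts,k): cv2.drawMarker(im,tuple(int(v) for v in p.round()),(255,0,255),0,12,1)
cv2.imwrite("pics/w5.png",im)
print(to(*AX,.26),to(*AX,.18),pose()[1])
```

```text
(array([ 0.5, 84.6,  3.3]), 0) (array([ 0.1, 83.9, 83.3]), 0) [0.45892312 0.00913232 0.26255171]
```

View pics/w5.png

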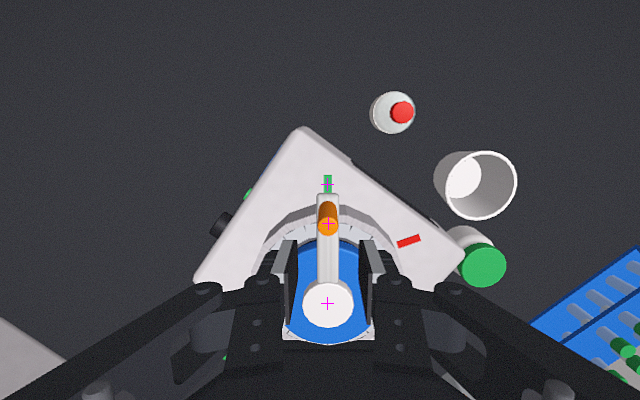

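Pad (327,303), post (327,223) and green mark (327,184) are in line, and the lid still stands proud. Now move over the axis with the fingers shut.

Call:
{"name": "drive_tool", "arguments": {
  "steps": [
    [0,40,0,0,-1],
    [0,84,0,0,-1],
    [0,84.5,20,0,-1],
    [0,84.5,45,0,-1],
    [0,84.5,70,0,-1]
  ]
}}

```text
clock: 5.2
position: [0.5192, -0.0506, 0.1911]
ee_rot: [0.003, 0.923, 0.385, 0.003]
contact_force: [0.6, -0.1, -0.5]
width: -0.0002
```

Run:
```python
from h import *
print(to(*AX,.178),pose()[1],pose()[0]["width"])
```

```text
(array([ 0.6, -0.3, 13.1]), 0) [ 0.51918043 -0.05060662  0.19105297] -0.00016963562858947375
```

Call:
{"name": "drive_tool", "arguments": {
  "steps": [
    [0,0,6,0,-1],
    [0,0,12,0,-1],
    [0,0,14,0,-1],
    [0,0,16,0,-1],
    [0,0,18,0,-1]
  ]
}}

```text
clock: 5.7
position: [0.52, -0.0507, 0.1745]
ee_rot: [0.003, 0.923, 0.385, 0.004]
contact_force: [-1.9, 0.9, 6.0]
width: -0.0
```

Call:
{"name": "drive_tool", "arguments": {
  "steps": [
    [0,0,2,0,-1],
    [0,0,4,0,-1],
    [0,0,6,0,-1],
    [0,0,8,0,-1],
    [0,0,10,0,-1]
  ]
}}

```text
clock: 6.2
position: [0.52, -0.0507, 0.1663]
ee_rot: [0.004, 0.923, 0.385, 0.005]
contact_force: [-3.0, -0.7, 6.5]
width: -0.0003
```

Sliding in at about 6 N.

Call:
{"name": "drive_tool", "arguments": {
  "steps": [
    [0,0,2,0,-1],
    [0,0,3.5,0,-1],
    [0,0,5,0,-1],
    [0,0,6,0,-1]
  ]
}}

```text
clock: 6.6
position: [0.5201, -0.0507, 0.1619]
ee_rot: [0.004, 0.923, 0.385, 0.005]
contact_force: [-2.5, 1.0, 6.5]
width: -0.0001
```

Call:
{"name": "drive_tool", "arguments": {
  "steps": [
    [0,0,1,0,-1],
    [0,0,1.5,0,-1],
    [0,0,2,0,-1]
  ]
}}

```text
clock: 6.9
position: [0.5206, -0.0508, 0.1614]
ee_rot: [0.005, 0.923, 0.385, 0.006]
contact_force: [-2.5, 0.3, 10.0]
width: 0.0001
```

Call:
{"name": "drive_tool", "arguments": {
  "steps": [
    [0,0,1,0,-1],
    [0,0,1.5,0,-1],
    [0,0,1.5,0,-1]
  ]
}}

```text
clock: 7.2
position: [0.5207, -0.0508, 0.1615]
ee_rot: [0.005, 0.923, 0.385, 0.006]
contact_force: [-2.8, 0.3, 9.4]
width: 0.0
```

Call:
{"name": "drive_tool", "arguments": {
  "steps": [
    [0,0,2,0,-1],
    [0,0,3,0,-1],
    [0,0,4,0,-1],
    [0,0,4,0,-1]
  ]
}}

```text
clock: 7.6
position: [0.5208, -0.0508, 0.1612]
ee_rot: [0.006, 0.923, 0.386, 0.007]
contact_force: [-7.1, 1.4, 21.9]
width: 0.0001
```

Firm stop: 22 N at z=0.1612, against 0.161 expected fully home. Lift away and look.

Call:
{"name": "drive_tool", "arguments": {
  "steps": [
    [0,0,-5,0,-1],
    [0,0,-40,0,-1],
    [0,0,-85,0,-0.4],
    [0,0,-95,0,-0.3],
    [0,-84,-95,0,-0.3]
  ]
}}

```text
clock: 8.1
position: [0.4893, -0.018, 0.2577]
ee_rot: [0.009, 0.923, 0.384, 0.011]
contact_force: [-0.2, 1.8, -0.8]
width: 0.0299
```

Call:
{"name": "drive_tool", "arguments": {
  "steps": [
    [0,-35,0,0,-0.3],
    [0,-35,0,0,-0.3]
  ]
}}

```text
clock: 8.3
position: [0.4615, 0.009, 0.2567]
ee_rot: [0.008, 0.923, 0.385, 0.011]
contact_force: [0.8, 0.2, 1.0]
width: 0.03
```

Run:
```python
from h import *
k=cal("wrist");im=manip.get_image("wrist"); 
b=GB
for dz,c in ((0,(255,0,255)),(.014,(0,255,255))):
  pts=[[*AX,.161+dz],[AX[0]+.085*np.cos(b),AX[1]+.085*np.sin(b),.201+dz],[AX[0]+.088*np.cos(b),AX[1]+.088*np.sin(b),.11]]
  for p in proj("wrist",pts,k): cv2.drawMarker(im,tuple(int(v) for v in p.round()),c,0,12,1)
cv2.imwrite("pics/w6.png",im)
print(arc(GB,.25),arc(GB,.172),pose()[1])
```

```text
(array([-1.5, -4.8,  6.7]), np.float64(0.001)) (array([-2.6, -6.8, 84.6]), np.float64(0.001)) [0.46344816 0.00764639 0.2568029 ]
```

View pics/w6.png

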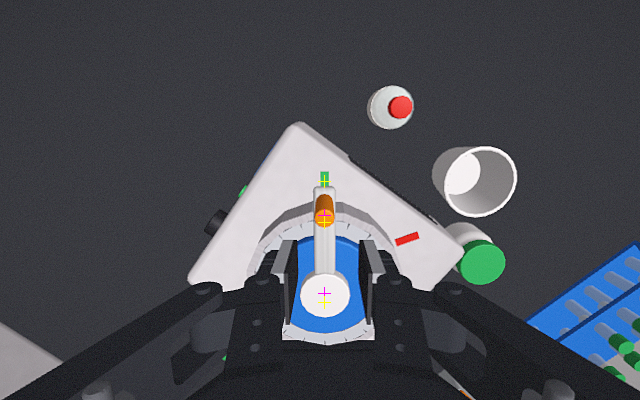

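Call:
{"name": "drive_tool", "arguments": {
  "steps": [
    [-2,-5,0,0,-0.1],
    [-2,-5.5,0,0,-0.1],
    [-2,-5.5,0,0,-0.1]
  ]
}}

```text
clock: 8.65
position: [0.4586, 0.0097, 0.2564]
ee_rot: [0.009, 0.923, 0.384, 0.011]
contact_force: [0.0, 0.0, 0.4]
width: 0.0384
```

Run:
```python
from h import *
k=cal("wrist");im=manip.get_image("wrist"); 
b=GB
for dz,c in ((0,(255,0,255)),(.014,(0,255,255))):
  pts=[[*AX,.161+dz],[AX[0]+.085*np.cos(b),AX[1]+.085*np.sin(b),.201+dz],[AX[0]+.088*np.cos(b),AX[1]+.088*np.sin(b),.11]]
  for p in proj("wrist",pts,k): cv2.drawMarker(im,tuple(int(v) for v in p.round()),c,0,12,1)
cv2.imwrite("pics/w7.png",cv2.resize(im[150:350,220:430],None,fx=2.8,fy=2.8))
print(arc(GB,.25),arc(GB,.172),pose()[1])
```

```text
(array([0.4, 0. , 6.4]), np.float64(0.0)) (array([-0.6, -2. , 84.4]), np.float64(0.0)) [0.45866701 0.00962826 0.2564089 ]
```

View pics/w7.png

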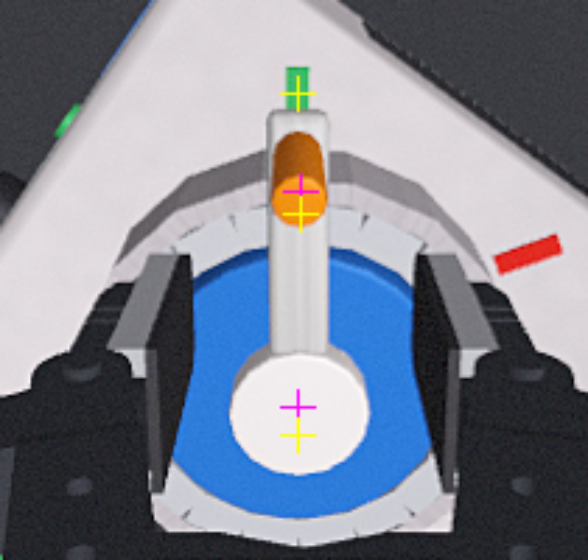

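The pad and post now match the lowered prediction (magenta) rather than the proud one (yellow). With the firm stop, that says the lid is home. Now straddle the post again and turn clockwise.

Call:
{"name": "drive_tool", "arguments": {
  "steps": [
    [0,0,20,0,-0.1],
    [0,-1,45,0,-0.1],
    [0,-1,70,0,-0.2],
    [-0.5,-2,85,0,-0.4],
    [-0.5,-2,85,0,-0.62]
  ]
}}

```text
clock: 9.2
position: [0.4579, 0.0098, 0.1691]
ee_rot: [0.008, 0.923, 0.384, 0.009]
contact_force: [-0.4, 0.1, -0.3]
width: 0.0161
```

Call:
{"name": "drive_tool", "arguments": {
  "steps": [
    [0,0,0,0,-0.62],
    [0,0,0,0,-0.62]
  ]
}}

```text
clock: 9.4
position: [0.4587, 0.0095, 0.1698]
ee_rot: [0.008, 0.923, 0.384, 0.01]
contact_force: [1.1, -0.2, 0.4]
width: 0.0163
```

Run:
```python
from h import *
s,p,R=pose();print(p,s["width"],s["contact_force"])
for b in GB-np.array([0,.1,.2,.3,.4]): print(b,arc(b,.171))
```

```text
[0.45867308 0.00949632 0.16978666] 0.016256159479777203 [ 1.11746684 -0.23819148  0.42644426]
2.36 (array([ 0.6,  0.1, -1.2]), np.float64(-0.001))
2.26 (array([ 9.1,  0.5, -1.1]), np.float64(0.099))
2.1599999999999997 (array([17.5,  1.8, -1. ]), np.float64(0.199))
2.06 (array([25.8,  3.9, -0.8]), np.float64(0.299))
1.96 (array([33.7,  6.8, -0.7]), np.float64(0.399))
```

Call:
{"name": "drive_tool", "arguments": {
  "steps": [
    [5,0.3,-1,0.05,-0.62],
    [13,1,-1,0.15,-0.62],
    [21.5,2.8,-1,0.25,-0.62],
    [30,5.3,-1,0.35,-0.62],
    [34,6.8,-1,0.4,-0.62]
  ]
}}

```text
clock: 9.9
position: [0.4879, 0.0288, 0.172]
ee_rot: [0.007, 0.981, 0.192, 0.011]
contact_force: [-0.8, -0.5, -0.8]
width: 0.0163
```

Run:
```python
from h import *
s,p,R=pose();print(p,s["width"],s["contact_force"])
for b in (1.87,1.77,1.67,1.57,1.5): print(b,arc(b,.171))
```

```text
[0.48787137 0.02877519 0.17199668] 0.016345486048267303 [-0.7595416  -0.52813131 -0.76588324]
1.87 (array([7. , 0.2, 1.1]), np.float64(0.087))
1.77 (array([15.4,  1.3,  1.3]), np.float64(0.187))
1.67 (array([23.7,  3.3,  1.5]), np.float64(0.287))
1.57 (array([31.7,  6.1,  1.7]), np.float64(0.387))
1.5 (array([37.1,  8.6,  1.9]), np.float64(0.457))
```

Call:
{"name": "drive_tool", "arguments": {
  "steps": [
    [7,0.2,1,0.09,-0.62],
    [15.5,1.3,1,0.19,-0.62],
    [23.7,3.3,1,0.29,-0.62],
    [31.7,6,1,0.39,-0.62],
    [37,8.6,1,0.46,-0.62]
  ]
}}

```text
clock: 10.4
position: [0.5255, 0.0348, 0.1724]
ee_rot: [0.004, 0.999, -0.039, 0.012]
contact_force: [-1.1, 0.0, -0.7]
width: 0.0163
```

Run:
```python
from h import *
s,p,R=pose();print(p,s["width"],s["contact_force"])
for b in (1.4,1.3,1.22,1.16,1.1): print(b,arc(b,.171))
cv2.imwrite("pics/w8.png",manip.get_image("wrist"))
```

```text
[0.52548629 0.0348334  0.17240615] 0.016343917947475656 [-1.12937944  0.04465181 -0.69401313]
1.4 (array([8.5, 0.4, 1.6]), np.float64(0.093))
1.3 (array([16.9,  1.6,  1.8]), np.float64(0.193))
1.22 (array([23.5,  3.2,  2. ]), np.float64(0.273))
1.16 (array([28.4,  4.7,  2.1]), np.float64(0.333))
1.1 (array([33.1,  6.5,  2.3]), np.float64(0.393))
```

View pics/w8.png

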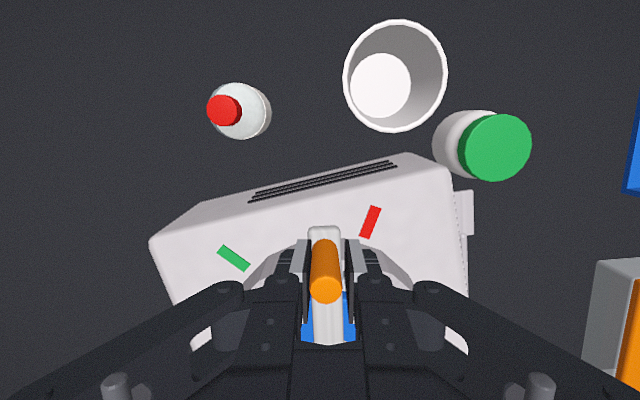

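The post (325,270) is still held and the lever is approaching the red mark (370,222).

Call:
{"name": "drive_tool", "arguments": {
  "steps": [
    [8.5,0.4,1.5,0.09,-0.62],
    [17,1.6,1.5,0.19,-0.62],
    [23.5,3.2,2,0.27,-0.62],
    [27,4.2,2,0.32,-0.62],
    [28.5,4.7,2,0.33,-0.62]
  ]
}}

```text
clock: 10.95
position: [0.555, 0.0279, 0.172]
ee_rot: [0.001, 0.979, -0.203, 0.014]
contact_force: [-1.4, 1.0, 0.8]
width: 0.0161
```

Run:
```python
from h import *
s,p,R=pose();print(p,s["width"],s["contact_force"],np.arctan2(p[1]-AX[1],p[0]-AX[0]))
for b in (1.16,1.12,1.1): print(b,arc(b,.171))
cv2.imwrite("pics/w9.png",manip.get_image("wrist"))
```

```text
[0.55503136 0.0279124  0.17201891] 0.016074637269776624 [-1.39186093  0.98647147  0.7546918 ] 1.1429288703479465
1.16 (array([-1.5,  0.6,  1. ]), np.float64(0.002))
1.12 (array([1.9, 0.7, 1.1]), np.float64(0.042))
1.1 (array([3.6, 0.8, 1.1]), np.float64(0.062))
```

View pics/w9.png

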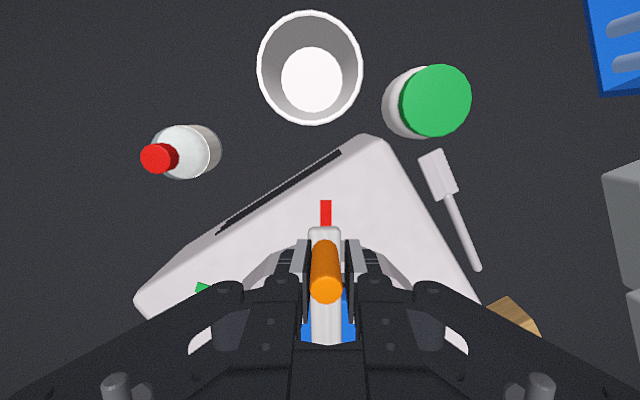

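Lever points at the red mark (326,213). I'll nudge on until the stop is felt.

Call:
{"name": "drive_tool", "arguments": {
  "steps": [
    [1.5,0.5,0,0.02,-0.62],
    [3,0.8,0,0.04,-0.62],
    [4,0.8,0,0.05,-0.62],
    [4,0.8,0,0.05,-0.62]
  ]
}}

```text
clock: 11.4
position: [0.5573, 0.0266, 0.1719]
ee_rot: [0.0, 0.974, -0.227, 0.012]
contact_force: [-2.9, 3.9, 2.0]
width: 0.0164
```

Call:
{"name": "drive_tool", "arguments": {
  "steps": [
    [2,0,0,0,-0.62],
    [4,0,0,0,-0.62],
    [5,0,0,0,-0.62],
    [5,0,0,0,-0.62]
  ]
}}

```text
clock: 11.8
position: [0.5584, 0.0263, 0.1716]
ee_rot: [-0.001, 0.974, -0.228, 0.008]
contact_force: [-6.7, 6.1, 3.6]
width: 0.0162
```

Force rose to about 9 N with almost no motion, so the lid is at its stop. Release and withdraw.

Call:
{"name": "drive_tool", "arguments": {
  "steps": [
    [-0.5,0,0,0,-0.5],
    [-0.5,0,0,0,-0.3],
    [-0.5,0,0,0,-0.2],
    [-0.5,0,-20,0,-0.2],
    [-0.5,0,-50,0,-0.2]
  ]
}}

```text
clock: 12.3
position: [0.5565, 0.0262, 0.2204]
ee_rot: [-0.0, 0.974, -0.228, 0.007]
contact_force: [-0.5, 1.0, 0.3]
width: 0.0341
```

Call:
{"name": "drive_tool", "arguments": {
  "steps": [
    [0,0,-40,0,-0.2],
    [0,0,-50,0,-0.2],
    [0,0,-50,0,-0.2]
  ]
}}

```text
clock: 12.6
position: [0.5573, 0.0259, 0.2725]
ee_rot: [-0.0, 0.974, -0.228, 0.009]
contact_force: [-0.2, 0.0, 0.4]
width: 0.0341
```

Run:
```python
from h import *
k=cal("wrist");im=manip.get_image("wrist"); 
b=GB-1.2
for dz,c in ((0,(255,0,255)),(.014,(0,255,255))):
  pts=[[*AX,.161+dz],[AX[0]+.085*np.cos(b),AX[1]+.085*np.sin(b),.201+dz],[AX[0]+.088*np.cos(b),AX[1]+.088*np.sin(b),.11]]
  for p in proj("wrist",pts,k): cv2.drawMarker(im,tuple(int(v) for v in p.round()),c,0,12,1)
cv2.imwrite("pics/w10.png",im); print(pose()[1],pose()[0]["contact_force"])
```

```text
[0.556192   0.02602985 0.27052092] [-0.43562814 -0.46436453  0.66966947]
```

View pics/w10.png

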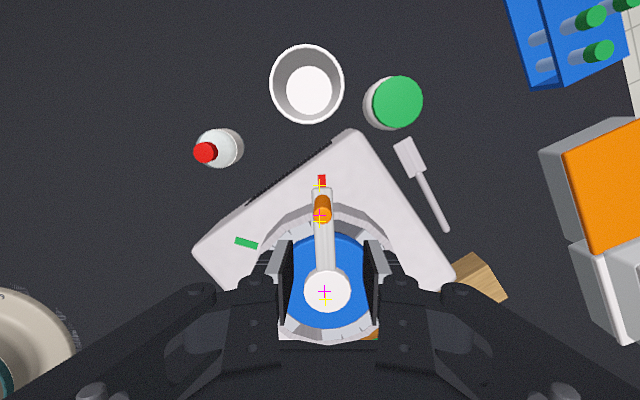

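The lever points at the red mark (322,181) and the pad (327,292) is at the lowered height. I'll draw the arm back for an unobstructed top view.

Run:
```python
from h import *
print(to(.33,-.05,.33))
```

```text
(array([-168.1,  168.3,  -62.5]), 0)
```

Call:
{"name": "drive_tool", "arguments": {
  "steps": [
    [0,0,-45,0,-0.2],
    [-35,35,-60,0,-0.2],
    [-70,70,-60,0,-0.2],
    [-105,105,-60,0,-0.2],
    [-140,140,-60,0,-0.2]
  ]
}}

```text
clock: 13.15
position: [0.3654, -0.0374, 0.3258]
ee_rot: [0.0, 0.974, -0.227, 0.006]
contact_force: [0.2, -1.0, 0.5]
width: 0.034
```

Call:
{"name": "drive_tool", "arguments": {
  "steps": [
    [-30,30,0,0,-0.2],
    [-30,30,0,0,-0.2],
    [-30,30,0,0,-0.2]
  ]
}}

```text
clock: 13.45
position: [0.3244, -0.051, 0.3243]
ee_rot: [0.0, 0.974, -0.228, 0.005]
contact_force: [1.1, -0.8, 0.4]
width: 0.0342
```

Run:
```python
from h import *
im=manip.get_image("top");cv2.imwrite("pics/t11f.png",im)
a=cv2.imread("pics/top0.png")
z=lambda i:cv2.resize(i[150:310,250:450],None,fx=2,fy=2,interpolation=cv2.INTER_CUBIC)
cv2.imwrite("pics/t11.png",np.hstack([z(a),z(im)]))
s,p,R=pose();print(p,s["qd"].round(3),s["contact_force"])
```

```text
[ 0.32538101 -0.05095142  0.32455571] [ 0.019  0.025 -0.026  0.001  0.005 -0.002] [0.95407494 0.67439431 0.60889523]
```

View pics/t11.png

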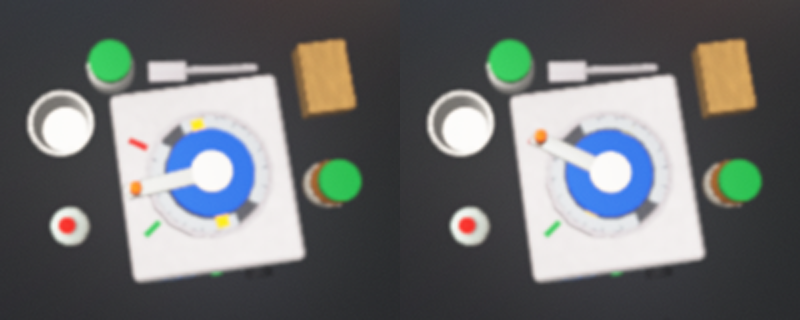

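Side by side, the lever now covers the red mark at (540,137). Both slots are empty and the yellow lugs are hidden under the flange. The bystanders look unmoved.

```bash
python3 -c "
from rig import manip
print(manip.sign_off())"
```

```text
the job is handed in; nothing more can be done
None
```

The lid is pushed home and turned clockwise to its stop at the red mark, and I handed the job in about 13.5 s into the 54 s allowed. The sign-off reports no verdict, so what follows is my own checks.

- **Turning back:** I straddled the lever's post with the fingers and turned the lid back about 0.5 rad. The lever then lined up with the green mark, and the lug visible in the top view sat centred in its slot.
- **Pushing home:** I pressed the pad with the shut fingers. It slid down at about 6 N and came to a firm stop at 22 N. The stop was at z = 0.1612 m, against 0.161 m expected for fully home.
- **Turning to the stop:** I turned the lid clockwise by the post until the force rose to about 9 N with almost no further motion.

In the last top view the lever covers the red mark, both lugs are out of sight under the flange, and the bystanders look unmoved; I compared them by eye and did not measure them. The arm was clear of everything.

One check disagreed slightly. In the wrist picture after the push, the pad and post appeared a few millimetres higher than fully home. The tool was tilted about 0.03 rad at that moment. I trusted the firm stop instead, and the lugs going under the flange afterwards agrees with it.

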